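Refill the tint carousel and hold the orange one at the front

ROBOT

A 7-joint arm with a two-finger parallel gripper is mounted at the origin on the work surface. World frame = base frame: x ahead of the robot, y to its left, z up, the work surface at z = 0. Lengths are in m, angles in rad, forces in N, time in s.
With the tool pointing down it reaches from about 0.4 to 0.875 m from the base axis. Payload 19.3 kg.
Tool frame: the origin (TCP) lies at the very end of the fingers, on their centre line; the grasp point (between the pads) lies 19 mm behind it; x points along the fingers, y is the direction in which the jaws open and shut, and the axes are right-handed (so a half turn about x gives the same grasp; the last joint's range is limited). The gripper opens to 85 mm and grips with 20 to 120 N. Pads are 22 mm wide; open, the fingers measure 114 mm over their backs; the gripper's body (76 mm by 85 mm) begins 54 mm behind the grasp point. The pads swing forward as they close: fully open they stand 13 mm farther back than shut.
Start: joints at [-1.268, 0.521, -0.036, 1.599, 0.021, 1.021, -0.113], TCP at [0.228, 0.582, 0.231] pointing down, gripper open.
Joint ranges: [-2.91, 2.91], [-0.3, 2.13], [-1.5, 1.42], [0.17, 2.43], [-1.26, 4.41], [0.16, 1.93], [-2.52, 2.52]. Speed limits (rad/s): [1.89, 1.89, 2.39, 2.39, 3.01, 3.01, 3.01].

INTERFACE

Orientations are given as [roll, pitch, yaw] about the fixed x, y, z axes, in that order (R = Rz(yaw) Ry(pitch) Rx(roll)).
In Python, from workcell import bot, grab_frame, job_done gives the robot as it stands.
- The arm moves only by the shell command python3 -m pendant 'ROWS' [OPENING] [FORCE]. ROWS is JSON, a list of rows, each a list of 4 numbers: the shift along the tool's x, y, z in mm, then the turn about the tool's x in degrees. A call has 1 to 12 rows; each row shifts and turns the commanded pose from where the row before left it, along the tool's axes as they then stand; what a row does not reach is not made up. A row lasts 1/8 s, in which the tool goes at most 62.5 mm and 10.7 degrees, less where a joint would pass 70% of its speed; a pose out of reach is approached as far as the arm can. A call is refused whole if a number of a shift passes 62.5 or a number of a turn 10.7, either way. A call with a gripper value outside its range is refused whole. OPENING is the opening, from -1 (shut) to 1 (fully open), set as the call begins (- or left out, the last holds). The fingers move at their own pace and stop on an object; FORCE is the grip in N (left out, the last holds). Time passes only in rows, so rows that do not move let the fingers close. It gives the time, the measured TCP pose, the force and the opening at its end, in the units of the state.
- bot.observe(): the state, without advancing time (a new reading comes with each control period).
- grab_frame(name): name is "scene" or "side" or "wrist"; returns a dict with "img" (420x560x3 uint8, red, green, blue), "fovy" (degrees; the focal length in pixels is half the picture's height over the tangent of half this angle, whatever the lens; pixels are square), "cx", "cy" (the principal point, pixels), "R" (3x3) and "t" (3): a world point X has camera coordinates R X + t. Camera axes: x right, y down, z forward; pixel columns grow to the right and rows downward; lengths in m; the calibration is good to about 2 mm. The wrist camera is an equidistant fisheye: a pixel r from the principal point sees the ray r / f radians off the axis. A picture is of the moment at which its call begins. There is no depth.
- job_done(): hands the job in, once; it reports no verdict.
The state is a dict: "clock": time; "qpos": joint angles; "qd": joint speeds; "joint_efforts": joint torques, N m; "position": TCP position; "tool_rot": TCP orientation; "force": force on the tool from outside, world axes, zero at the start; "moment": the same for the moment, N m; "grip_width": finger opening in m.
Only numpy, scipy, OpenCV 4.12 (cv2) and the standard library are available. Lean on these libraries where they do the work, as an engineer would, in place of code of your own. Each camera call takes 0.05 s, during which the arm holds its last target.

TASK

Of the two loose orange-capped tint bottles on the decorating bench, lower the one that fits into the empty orange cup of the carousel, fully home, and let go of it; leave the one that is too wide standing upright on the bench, away from the carousel. Then turn the carousel by its tall black-topped handle until that bottle stands right in front of the red pointer, and finish while still gripping the handle, holding the turntable still. Leave everything else on the bench where it is.

Things in the scene. Friction and masses are not known exactly. Their poses are not given: they have to be found in the camera images.
- slim_center (a point): centre of the slim orange-capped amber bottle (half-way up, 45 mm above its foot). Upright, 90 mm tall, body 38 mm in diameter up to 40 mm, shoulder from 40 to 50 mm, neck 22 mm, orange cap 28 mm in diameter from 56 to 90 mm above its foot (grip the cap about 73 mm above the foot), about 60 g. It fits the cup
- stout_center (a point): centre of the stout orange-capped amber bottle (half-way up, 45 mm above its foot). Same heights, cap and colours as the slim one, but its body is 45 mm in diameter: too wide for the cup
- slim: the slim bottle itself; origin at the centre of its foot, z up
- stand: the carousel's fixed dark steel foot, 190 mm in diameter; origin on the carousel's turning axis, at the bench surface. Its -x axis points along the red pointer, a tongue that sticks out from under the deck to 175 mm from the axis. The stand cannot move during the job
- front (a point): the point 85 mm from the turning axis towards the red pointer, 33 mm above the bench: where the cup's floor centre must come. Fixed
- cup (a point): centre of the inner floor of the orange cup on the carousel's white deck (deck 240 mm in diameter, top 30 mm above the bench); it lies 33 mm above the bench and 85 mm from the turning axis and goes round with the deck. Bore 41 mm in diameter, flared to 48 mm at its mouth, mouth 31 mm above this floor. Four shorter tint bottles with white caps, clipped fast to the deck, stand 60 and 120 degrees to either side of the cup, 85 mm from the axis, tops 95 mm above the bench
- handle (a point): centre of the black grip of the carousel's handle, 129 mm above the bench and 85 mm from the turning axis, opposite the cup; the grip is round and upright, 26 mm in diameter, from 108 to 150 mm above the bench, and spins freely about its own axis on a steel post 14 mm in diameter fixed to the deck, so the gripper need not turn as the handle is led round
- carousel: the turning part (deck, cup, clipped bottles, handle); origin on the turning axis, 15 mm above the bench; the cup lies along its -x axis, the handle along its +x axis. About 1 kg; turns either way about z, over a full turn, with slight friction (about 0.05 N m), and stays where it is left
- dark_bottle: bystander: big dark squeeze bottle, 64 mm in diameter, 170 mm tall; origin at its foot
- bowl: bystander: steel bowl, 120 mm in diameter, 55 mm tall; origin at its foot
- spatula: bystander: lying spatula with purple handle, 260 mm long; origin under its middle
- nozzle: bystander: steel piping nozzle, a cone 34 mm in diameter, 42 mm tall; origin at its foot
- nozzle2: bystander: steel piping nozzle, a cone 30 mm in diameter, 36 mm tall; origin at its foot
- cap: bystander: white bottle cap lying open side up, 38 mm in diameter, 22 mm tall; origin at its foot
- white_bottle: bystander: small white bottle, 44 mm in diameter, 85 mm tall; origin at its foot

How it is judged:
On the way, in this order (a step that is already met when the one before it is completed fails the run):
1. the slim bottle stands fully home in the orange cup and is let go, while the cup is still away from the pointer (horizontal distance between slim_center and cup below 0.006 m and z of slim_center in the frame of cup between 0.038 and 0.05 m and angle between slim_center's own z axis and vertical below 0.12 rad and contact force between the fingers and slim below 0.1 N and horizontal distance between cup and front above 0.03 m), for 0.2 s.
2. the cup with the bottle is at the red pointer and the fingers hold the handle (horizontal distance between cup and front below 0.01 m and contact force between the fingers and carousel above 2 N and distance between the grasp point and handle below 0.05 m and horizontal distance between slim_center and cup below 0.006 m and z of slim_center in the frame of cup between 0.038 and 0.05 m and angle between slim_center's own z axis and vertical below 0.12 rad and contact force between the fingers and slim below 0.1 N), for 0.2 s.
At the end, for the whole second after the job is handed in: Slim bottle upright (0.12 rad) on the cup floor, within 6 mm of its centre, not touched by fingers; cup within 10 mm of the front point; fingers on the handle with over 2 N, turning below 0.1 rad/s; stout bottle upright on the bench, over 150 mm from the carousel axis (all of step 2 and angle between stout_center's own z axis and vertical below 0.12 rad and height (world z) of stout_center below 0.052 m and horizontal distance between stout_center and stand above 0.15 m and angular speed of carousel below 0.1 rad/s); the arm keeps its last pose, push and grip.
It fails at once if a bystander (dark bottle, bowl, spatula, nozzle, cap or white bottle) is moved more than 30 mm (distance of any of dark_bottle, bowl, spatula, nozzle, nozzle2, cap, white_bottle from where it was at the start of the episode above 0.03 m).
It also fails if it takes over 61 s, if anything falls off the work surface, if the arm or the gripper's body presses on something with over 40 N, if the wrist force passes 120 N, or if a joint passes its speed limit or range.

## Working session

There is one attempt and no reset: what is moved stays moved. The work goes in short steps, Python scripts to look and compute and a shell command to move; the robot and the scene stay as the last step left them, time stands still between calls to the robot, and variables do not carry over. Pictures are saved under pics/ and viewed, and the job is handed in when it is done.

```bash
ls; mkdir -p pics; cat > h.py <<'E'
import numpy as np, cv2
from workcell import bot, grab_frame, job_done
def save(name,fn):
    f=grab_frame(name); cv2.imwrite('pics/'+fn,f['img'][:,:,::-1]); np.savez('pics/'+fn+'.npz',**f); return f
def load(fn): 
    d=np.load('pics/'+fn+'.npz'); return {k:d[k] for k in d}
def ray(f,u,v,fish=False):
    F=210/np.tan(np.radians(float(f['fovy']))/2); x=(u-f['cx'])/F; y=(v-f['cy'])/F
    if fish:
        r=np.hypot(x,y); s=np.sin(r)/r if r>1e-9 else 1; d=np.array([x*s,y*s,np.cos(r)])
    else: d=np.array([x,y,1.])
    R=np.array(f['R']);t=np.array(f['t']); return -R.T@t, R.T@d
def onz(f,u,v,z,fish=False):
    c,d=ray(f,u,v,fish); return c+d*(z-c[2])/d[2]
def proj(f,X,fish=False):
    F=210/np.tan(np.radians(float(f['fovy']))/2); p=np.array(f['R'])@np.array(X)+np.array(f['t'])
    if fish:
        th=np.arctan2(np.hypot(p[0],p[1]),p[2]); k=th/max(np.hypot(p[0],p[1]),1e-9); return f['cx']+F*k*p[0], f['cy']+F*k*p[1]
    return f['cx']+F*p[0]/p[2], f['cy']+F*p[1]/p[2]
E
python3 - <<'E'
from h import *
for n in ['scene','side','wrist']:
    f=save(n,n+'0.png'); print(n,f['fovy'],f['cx'],f['cy'],-np.array(f['R']).T@f['t'],np.array(f['R'])[2])
print(bot.observe())
E
```

```text
pics
scene 47.65840930847804 280.83442860811255 214.70953547093936 [ 1.33331987 -0.50670728  0.7319502 ] [-0.68281915  0.48094804 -0.54995181]
side 56.70949432038009 284.3816342257623 208.20586299228103 [ 0.45035899 -0.92181769  0.71330348] [ 0.12086319  0.84171484 -0.52622069]
wrist 65.70646984690485 278.11970501832906 208.15623808551186 [0.16656123 0.60487417 0.37254913] [ 0.24095776 -0.09591817 -0.96578417]
{'clock': 0.15, 'qpos': array([-1.26821167,  0.52187727, -0.03631792,  1.59985334,  0.02121589,
        1.02109839, -0.11283627]), 'qd': array([ 0.00036011, -0.00214158, -0.00237701, -0.00281184, -0.00094495,
       -0.00123421, -0.0007569 ]), 'joint_efforts': array([ 2.94351266e-03, -9.27385712e+01,  1.98081873e+00, -3.70051718e+01,
        1.79242931e-02,  6.46896297e-03, -6.72547662e-05]), 'position': array([0.22757906, 0.58183261, 0.23086645]), 'tool_rot': array([-1.48286149,  1.56994533, -1.8556951 ]), 'force': array([-0.29880384,  0.39603639, -0.09025917]), 'moment': array([-0.05704501,  0.01811437, -0.02193797]), 'grip_width': 0.08577887853048932}
```

View pics/scene0.png

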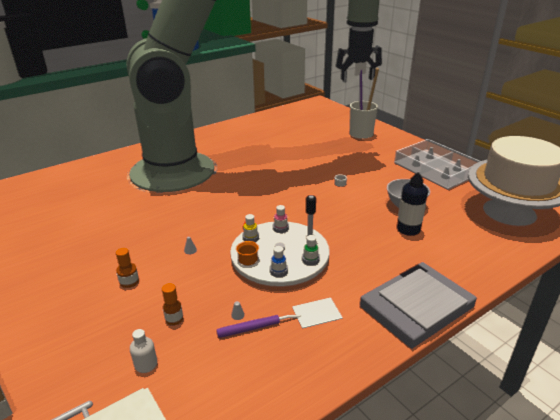

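View pics/side0.png

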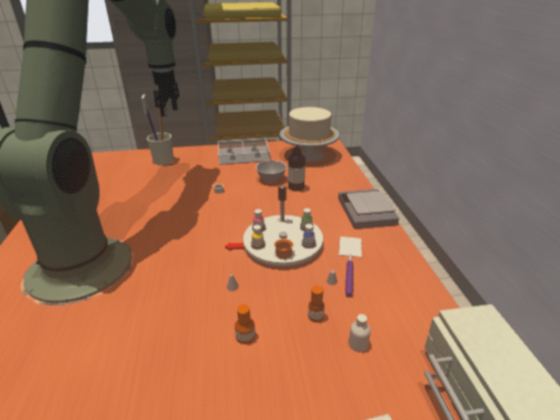

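View pics/wrist0.png

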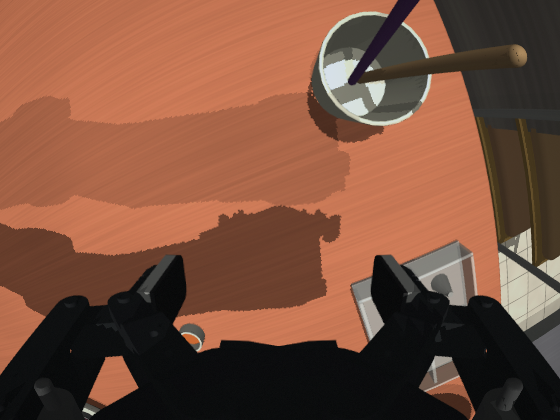

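Both views show the carousel at scene (280,250), with the cup facing -y, the pointer towards the robot and the handle at +y. The two orange-capped bottles are at scene (126,268) and (173,305), and at side (244,324) and (316,304). I'll zoom in to measure.

```bash
python3 - <<'E'
import cv2
s=cv2.imread('pics/scene0.png'); d=cv2.imread('pics/side0.png')
a=cv2.resize(s[235:335,90:210],None,fx=6,fy=6,interpolation=cv2.INTER_CUBIC); cv2.imwrite('pics/za.png',a)
b=cv2.resize(d[275:355,220:345],None,fx=6,fy=6,interpolation=cv2.INTER_CUBIC); cv2.imwrite('pics/zb.png',b)
c=cv2.resize(s[185:295,220:340],None,fx=5,fy=5,interpolation=cv2.INTER_CUBIC)
cv2.imwrite('pics/zc.png',c)
e=cv2.resize(d[175:275,215:345],None,fx=6,fy=6,interpolation=cv2.INTER_CUBIC); cv2.imwrite('pics/zd.png',e)
E
```

```text
(no output)
```

View pics/za.png

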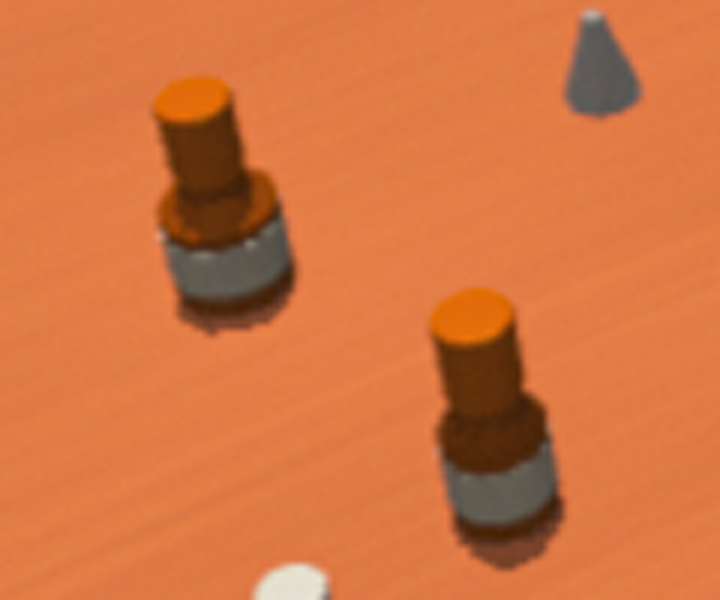

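View pics/zb.png

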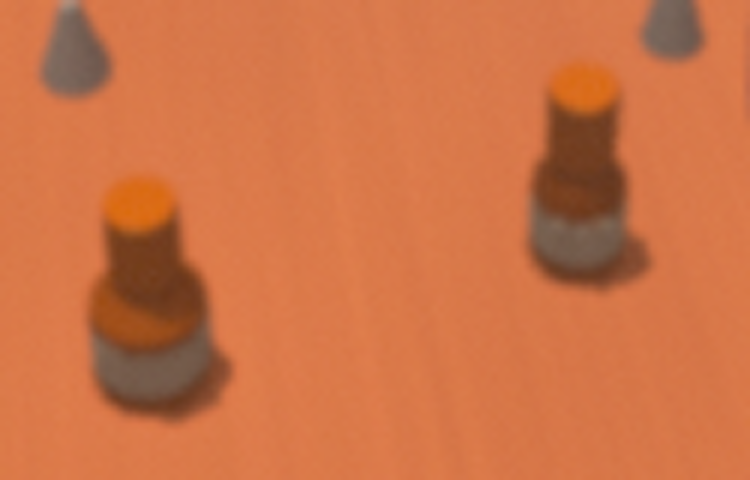

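View pics/zc.png

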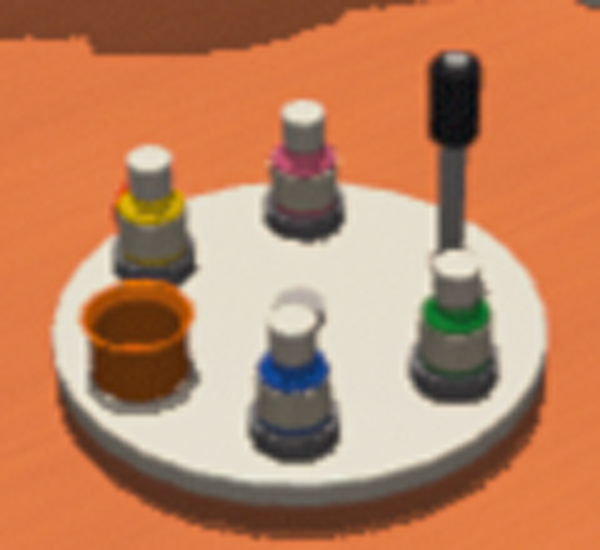

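View pics/zd.png

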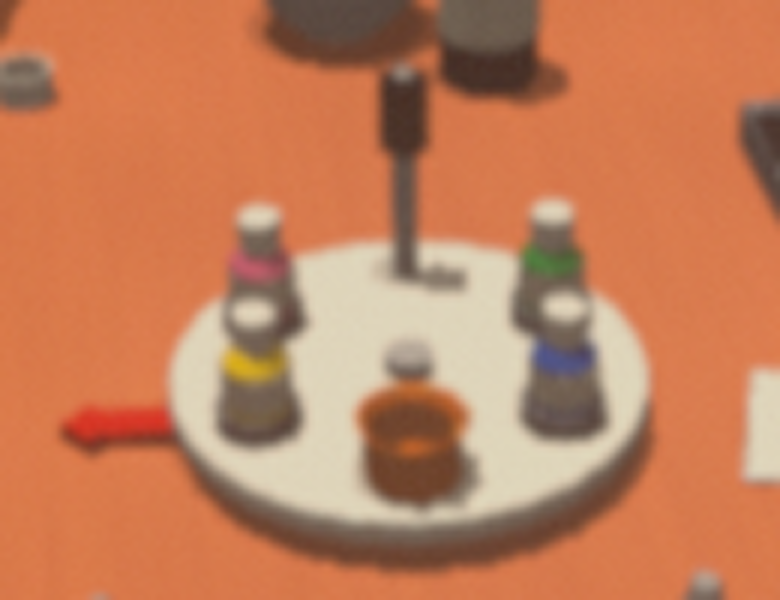

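By the ratio of body to cap width (1.31 against 1.64), the slim bottle is the one at scene (173,305) / side (316,304). Next I'll find the positions.

```bash
cat >m.py <<'E'
from h import *
s=load('scene0.png'); d=load('side0.png')
z=lambda x,y,k,ox,oy:((x+.5)/k-.5+ox,(y+.5)/k-.5+oy)
def tri(p,q):
    (c1,d1),(c2,d2)=ray(s,*p),ray(d,*q); d1/=np.linalg.norm(d1); d2/=np.linalg.norm(d2)
    A=np.stack([d1,-d2],1); k=np.linalg.lstsq(A,c2-c1,rcond=None)[0]; a,b=c1+k[0]*d1,c2+k[1]*d2
    return (a+b)/2,np.linalg.norm(a-b)
def rep(n,p,q,h): print(n,onz(s,*p,h).round(4),onz(d,*q,h).round(4),tri(p,q)[0].round(4),round(tri(p,q)[1],4))
rep('slim',z(472,317,6,90,235),z(584,88,6,220,275),.09)
rep('stout',z(194,99,6,90,235),z(140,205,6,220,275),.09)
rep('cupmouth',z(138,316,5,220,185),z(413,418,6,215,175),.064)
rep('handtop',z(456,62,5,220,185),z(404,72,6,215,175),.15)
rep('yellow',z(150,159,5,220,185),z(254,313,6,215,175),.095)
rep('pink',z(303,111,5,220,185),z(259,218,6,215,175),.095)
rep('green',z(457,264,5,220,185),z(551,213,6,215,175),.095)
rep('blue',z(293,318,5,220,185),z(566,307,6,215,175),.095)
print('tip',onz(d,*z(65,425,6,215,175),.012))
for n,f,(x0,y0,x1,y1) in (('scene',s,(220,215,340,290)),('side',d,(230,205,335,270))):
    im=f['img'][y0:y1,x0:x1].astype(int); m=((im.min(2)>150)&(im.max(2)-im.min(2)<60)).astype(np.uint8)
    n_,l,st,_=cv2.connectedComponentsWithStats(m); k=1+np.argmax(st[1:,4]); 
    c=max(cv2.findContours((l==k).astype(np.uint8),0,1)[0],key=cv2.contourArea); h=cv2.convexHull(c)[:,0]+[x0,y0]
    P=np.array([onz(f,u,v,.03)[:2] for u,v in h]); A=np.c_[2*P,np.ones(len(P))]
    w=np.ones(len(P),bool)
    for _ in range(6):
        q=np.linalg.lstsq(A[w],(P[w]**2).sum(1),rcond=None)[0]; r=np.sqrt(q[2]+q[0]**2+q[1]**2); e=np.abs(np.hypot(*(P-q[:2]).T)-r); w=e<max(.003,np.median(e)*1.5)
    print(n,q[:2],r,w.sum(),len(P))
E
python3 m.py
```

```text
slim [ 0.618  -0.2801  0.09  ] [ 0.6156 -0.2831  0.09  ] [ 0.6161 -0.2799  0.0877] 0.0012
stout [ 0.4471 -0.3133  0.09  ] [ 0.4456 -0.3172  0.09  ] [ 0.4453 -0.3136  0.0877] 0.0022
cupmouth [ 0.5712 -0.0661  0.064 ] [ 0.5693 -0.0697  0.064 ] [ 0.5696 -0.0655  0.0618] 0.0017
handtop [0.5909 0.1032 0.15  ] [0.5905 0.1032 0.15  ] [0.5905 0.1035 0.1498] 0.0001
yellow [ 0.5037 -0.015   0.095 ] [ 0.5018 -0.0187  0.095 ] [ 0.5019 -0.0143  0.0929] 0.0015
pink [0.5123 0.0699 0.095 ] [0.5115 0.0643 0.095 ] [0.5115 0.07   0.093 ] 0.0027
green [0.6592 0.0511 0.095 ] [0.656  0.0464 0.095 ] [0.657  0.0527 0.092 ] 0.0017
blue [ 0.6481 -0.0322  0.095 ] [ 0.6469 -0.0363  0.095 ] [ 0.6474 -0.0321  0.0933] 0.0021
tip [0.40775305 0.01928636 0.012     ]
scene [0.58146899 0.01738962] 0.11844210674484694 34 34
side [0.57893657 0.01345142] 0.11672967660176123 29 29
```

```bash
cat >>h.py <<'E'
from scipy.spatial.transform import Rotation as Rn
def st():
    o=bot.observe(); R=Rn.from_euler('xyz',o['tool_rot']).as_matrix(); return o,R
def go(tx,ty,tz):
    o,R=st(); d=R.T@(np.array([tx,ty,tz])-o['position'])*1000; print('t',round(o['clock'],2),'pos',o['position'].round(4),'F',o['force'].round(1),'w',round(o['grip_width'],4)); print('tool shift mm',d.round(1)); return d
def yawinfo():
    o,R=st(); print('R cols x',R[:,0].round(3),'y',R[:,1].round(3),'z',R[:,2].round(3),'q7',o['qpos'][6].round(3)); return R
E
python3 - <<'E'
from h import *
s=load('scene0.png')
for n,u,v in (('white',145,370),('nozzleA',190,251),('nozzleB',238,316),('spatL',220,332),('spatR',340,315),('dark',409,233),('bowl',405,208),('cap',340,185),('cupcan',362,138)): print(n,onz(s,u,v,0).round(3))
yawinfo()
go(.6165,-.281,.18)
E
```

```text
white [ 0.705 -0.38   0.   ]
nozzleA [ 0.424 -0.147  0.   ]
nozzleB [ 0.688 -0.166  0.   ]
spatL [ 0.705 -0.219  0.   ]
spatR [0.813 0.01  0.   ]
dark [0.696 0.354 0.   ]
bowl [0.606 0.438 0.   ]
cap [0.397 0.377 0.   ]
cupcan [0.183 0.674 0.   ]
R cols x [-0.    -0.001 -1.   ] y [ 0.364  0.931 -0.001] z [ 0.931 -0.364  0.   ] q7 -0.113
t 0.15 pos [0.2276 0.5818 0.2309] F [-0.3  0.4 -0.1] w 0.0858
tool shift mm [  51.5 -661.8  676.5]
```

```bash
python3 -m pendant '[[0,-41,42,0],[0,-41,42,0],[0,-41,42,0],[0,-41,42,0],[0,-41,42,0],[0,-41,42,0],[0,-41,42,0],[0,-41,42,0],[0,-41,42,0],[0,-41,42,0],[0,-41,42,0],[0,-41,42,0]]' 1 30; python3 -c "
from h import *
yawinfo(); go(.6165,-.281,.2)"
```

```text
clock: 1.65
position: [0.5184, -0.0615, 0.2313]
tool_rot: [0.871, 1.571, 0.499]
force: [0.8, 1.5, 0.7]
grip_width: 0.0854
R cols x [ 0.  0. -1.] y [0.364 0.931 0.   ] z [ 0.931 -0.364  0.   ] q7 1.301
t 1.65 pos [ 0.5184 -0.0615  0.2313] F [0.8 1.5 0.7] w 0.0854
tool shift mm [  31.3 -168.7  171.3]
```

```bash
python3 -m pendant '[[0,0,0,-7],[0,0,0,-7.3],[0,0,0,0]]'; python3 -c "
from h import *
yawinfo(); go(.6165,-.281,.2)"
```

```text
clock: 2.02
position: [0.5177, -0.0599, 0.2312]
tool_rot: [2.908, 1.57, 2.784]
force: [-0.5, -0.0, -0.3]
grip_width: 0.0854
R cols x [-0.  0. -1.] y [0.124 0.992 0.   ] z [ 0.992 -0.124 -0.   ] q7 1.52
t 2.02 pos [ 0.5177 -0.0599  0.2312] F [-0.5 -0.  -0.3] w 0.0854
tool shift mm [  31.1 -207.2  125.4]
```

```bash
python3 -m pendant '[[5,-41,25,0],[5,-41,25,0],[5,-41,25,0],[5,-41,25,0],[5,-41,25,0],[0,0,0,0],[0,0,0,0]]'; python3 -c "
from h import *
yawinfo(); go(.6165,-.281,.2); save('wrist','w1.png')"
```

```text
clock: 2.9
position: [0.6166, -0.2778, 0.206]
tool_rot: [2.534, 1.57, 2.409]
force: [-0.6, 0.4, 1.0]
grip_width: 0.0853
R cols x [-0.001  0.    -1.   ] y [0.125 0.992 0.   ] z [ 0.992 -0.125 -0.001] q7 1.886
t 2.9 pos [ 0.6166 -0.2778  0.206 ] F [-0.6  0.4  1. ] w 0.0853
tool shift mm [ 6.  -3.2  0.3]
```

View pics/w1.png

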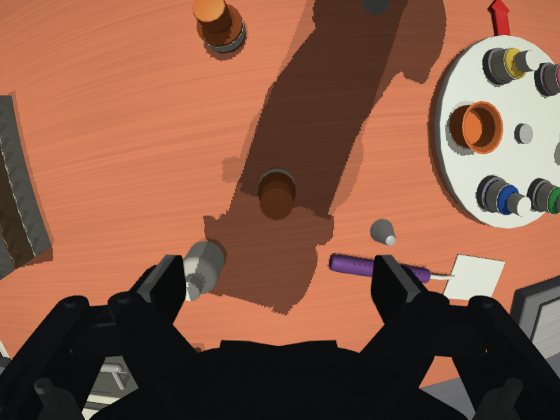

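The wrist picture shows the slim bottle's cap at about (277,197), the cup mouth at (480,127), and the stout bottle well away at (215,15).

```bash
python3 - <<'E'
from h import *
f=load('w1.png'); im=f['img']
cv2.imwrite('pics/zw1.png',np.hstack([cv2.resize(im[160:225,240:315,::-1],None,fx=5,fy=5,interpolation=cv2.INTER_CUBIC),cv2.resize(im[90:155,445:520,::-1],None,fx=5,fy=5,interpolation=cv2.INTER_CUBIC)]))
print(onz(f,277,200,.09,True), onz(f,480,127,.064,True), onz(f,524,133,.03,True))
E
```

```text
[ 0.61306771 -0.27931273  0.09      ] [ 0.56911385 -0.07167354  0.064     ] [0.57984782 0.02250325 0.03      ]
```

View pics/zw1.png

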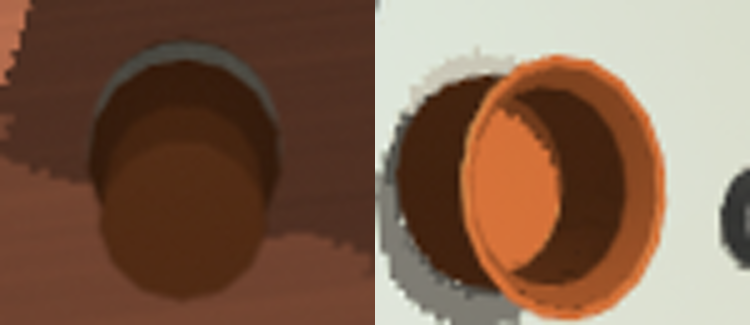

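```bash
python3 - <<'E'
from h import *
f=load('w1.png')
print(onz(f,276.4,203.7,.09,True), onz(f,482.6,127.2,.064,True)); go(.6165,-.280,.16)
E
```

```text
[ 0.6160946  -0.28018692  0.09      ] [ 0.56940828 -0.06831208  0.064     ]
t 2.95 pos [ 0.6167 -0.2774  0.2063] F [ 0.3  0.7 -0.4] w 0.0854
tool shift mm [46.3 -2.7  0.2]
```

```bash
python3 -m pendant '[[30,-1.5,0,0],[40,-1.2,0,0],[40,0,0,0],[25,0,0,0],[15,0,0,0],[0,0,0,0],[0,0,0,0]]'; python3 -c "
from h import *
go(.6163,-.2803,.055); save('side','s1.png')"
```

```text
clock: 3.82
position: [0.617, -0.2813, 0.0576]
tool_rot: [-0.244, 1.569, -0.367]
force: [-0.8, -1.0, 0.6]
grip_width: 0.0853
t 3.83 pos [ 0.617  -0.2813  0.0576] F [-0.8 -1.   0.6] w 0.0853
tool shift mm [ 2.6  0.9 -0.8]
```

View pics/s1.png

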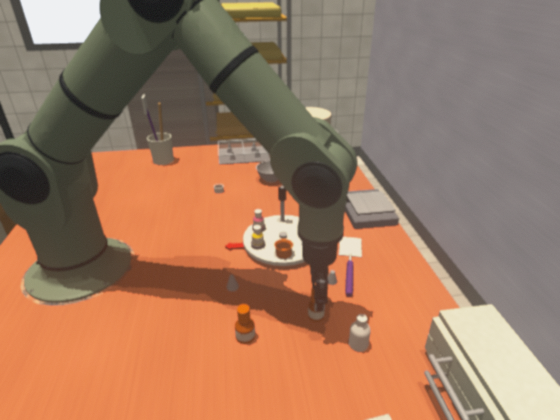

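The side picture shows the fingers around the slim bottle's cap at (318,290), upright. Closing.

```bash
python3 -m pendant '[[2.5,0.9,-0.7,0],[0,0,0,0],[0,0,0,0],[0,0,0,0],[0,0,0,0],[0,0,0,0],[0,0,0,0]]' -1 30; python3 -m pendant '[[-25,0,0,0],[-40,0,0,0],[-50,0,0,0],[-40,0,0,0],[0,0,0,0]]'; python3 -c "
from h import *
save('side','s2.png');save('scene','c2.png');save('wrist','w2.png');go(.5698,-.068,.21)"; python3 -c "
import cv2,numpy as np
a=cv2.imread('pics/s2.png')[100:330,220:420];b=cv2.imread('pics/c2.png')[150:380,60:260]
cv2.imwrite('pics/z2.png',cv2.resize(np.hstack([a,b]),None,fx=1.9,fy=1.9))"
```

```text
clock: 4.75
position: [0.6159, -0.2803, 0.054]
tool_rot: [-0.218, 1.571, -0.342]
force: [0.0, 1.1, 3.5]
grip_width: 0.0273
clock: 5.38
position: [0.6169, -0.2809, 0.2119]
tool_rot: [-0.246, 1.566, -0.37]
force: [-1.0, 0.3, -1.2]
grip_width: 0.0272
t 5.53 pos [ 0.6153 -0.28    0.2077] F [ 0.2 -0.3 -1.3] w 0.0273
tool shift mm [ -2.1 204.8 -71.2]
```

View pics/z2.png

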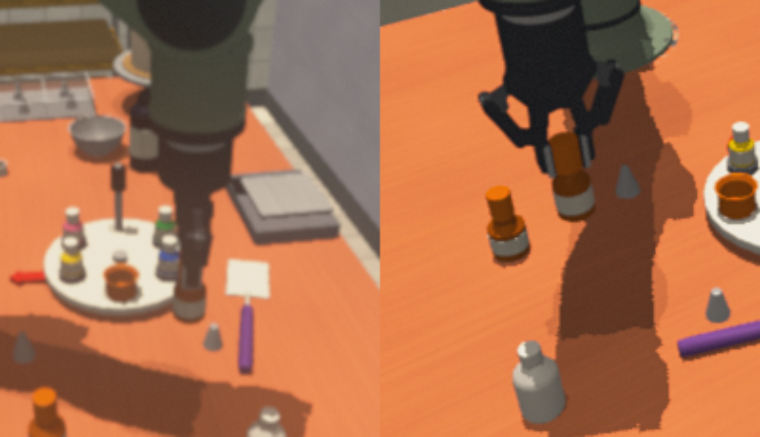

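View pics/w2.png

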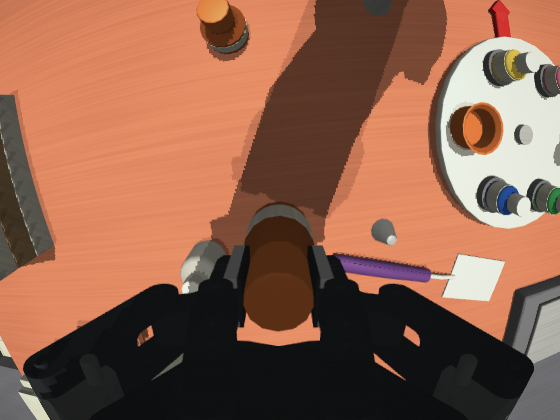

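The slim bottle is held upright, with its cap between the pads. Moving it over the cup.

```bash
python3 -m pendant '[[0,30,-10,0],[0,45,-16,0],[0,45,-16,0],[0,45,-16,0],[0,30,-10,0],[0,8,-3,0],[0,0,0,0],[0,0,0,0]]'; python3 -c "
from h import *
yawinfo();go(.5695,-.068,.2);save('side','s3.png');save('scene','c3.png');save('wrist','w3.png')"; python3 -c "
import cv2,numpy as np
a=cv2.imread('pics/s3.png')[170:280,220:350];b=cv2.imread('pics/c3.png')[170:280,190:320]
cv2.imwrite('pics/z3.png',cv2.resize(np.hstack([a,b]),None,fx=3,fy=3,interpolation=2))"
```

```text
clock: 6.52
position: [0.5702, -0.0714, 0.2084]
tool_rot: [-2.193, 1.57, -2.318]
force: [0.8, -0.4, 0.2]
grip_width: 0.0273
R cols x [-0.    -0.001 -1.   ] y [ 0.124  0.992 -0.001] z [ 0.992 -0.124 -0.   ] q7 1.562
t 6.53 pos [ 0.5702 -0.0714  0.2084] F [ 0.8 -0.4  0.2] w 0.0273
tool shift mm [ 8.4  3.2 -1.1]
```

View pics/z3.png

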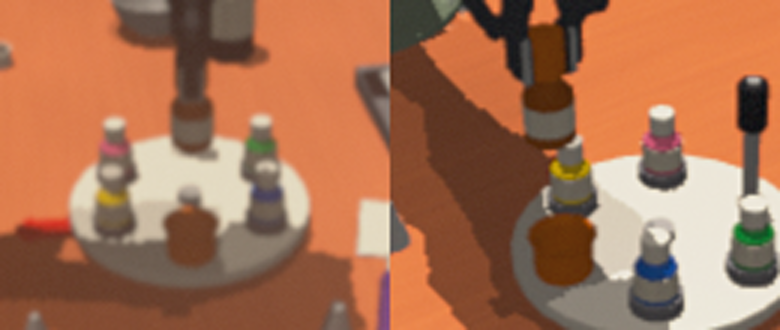

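View pics/w3.png

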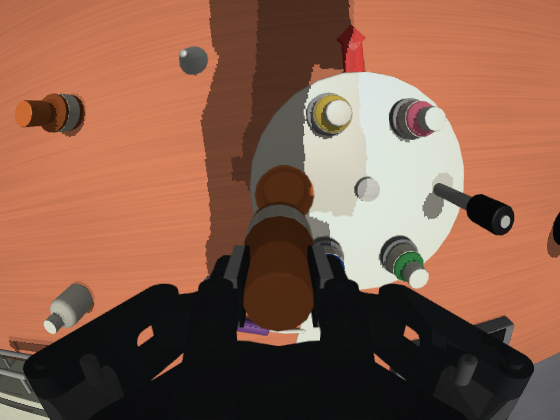

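```bash
python3 -m pendant '[[25,3,-1,0],[30,0,0,0],[20,0,0,0],[0,0,0,0],[0,0,0,0]]'; python3 -c "
from h import *
go(.5695,-.068,.087);save('side','s4.png');save('scene','c4.png');save('wrist','w4.png')"; python3 -c "
import cv2,numpy as np
a=cv2.imread('pics/s4.png')[190:265,250:320];b=cv2.imread('pics/c4.png')[200:275,210:280]
cv2.imwrite('pics/z4.png',cv2.resize(np.hstack([a,b]),None,fx=5,fy=5,interpolation=2))
a=cv2.imread('pics/w4.png')[130:280,200:360];cv2.imwrite('pics/z4w.png',cv2.resize(a,None,fx=4,fy=4,interpolation=2))"
```

```text
clock: 7.3
position: [0.57, -0.0673, 0.1346]
tool_rot: [-0.021, 1.57, -0.145]
force: [-0.1, -0.1, -0.1]
grip_width: 0.0271
t 7.3 pos [ 0.57   -0.0673  0.1346] F [-0.1 -0.1 -0.1] w 0.0271
tool shift mm [47.6 -0.8 -0.5]
```

View pics/z4.png

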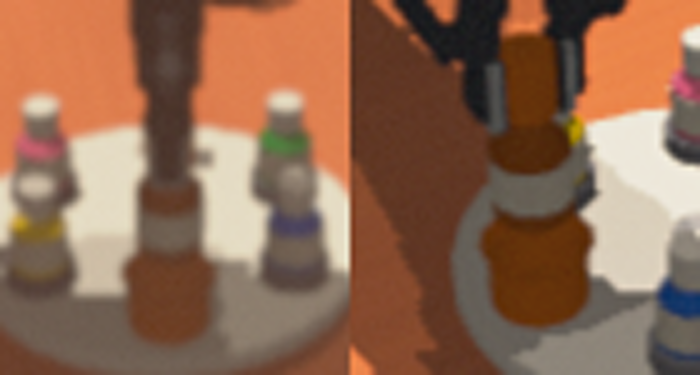

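View pics/z4w.png

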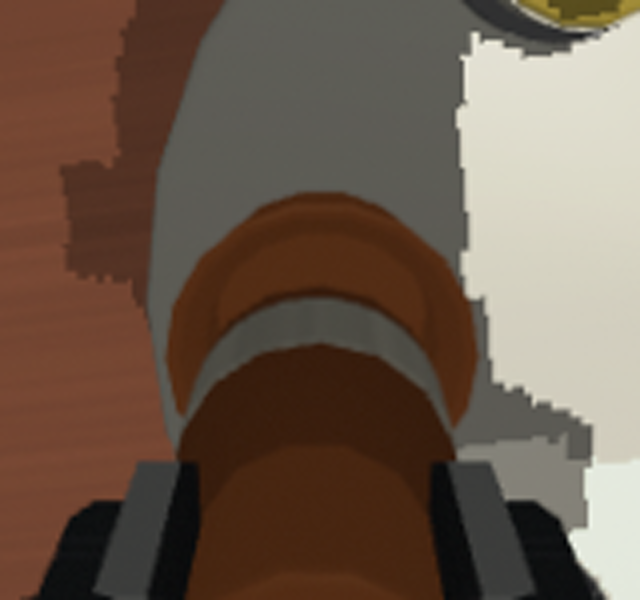

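Bottle and cup line up to within about 1 px in all three views: side label at 171 over cup at 170, scene 536 over 537, wrist 318 over 322 (zoomed pixels). Lowering it in.

```bash
python3 -m pendant '[[10,-0.5,-0.5,0],[10,0,0,0],[8,0,0,0],[0,0,0,0]]'; python3 -m pendant '[[4,0,0,0],[4,0,0,0],[4,0,0,0],[0,0,0,0]]';python3 -c "
from h import *
go(.5695,-.068,.087)"
```

```text
clock: 7.95
position: [0.5687, -0.0672, 0.1049]
tool_rot: [3.116, 1.569, 2.993]
force: [-0.0, 1.6, -1.3]
grip_width: 0.0272
clock: 8.45
position: [0.569, -0.0672, 0.0935]
tool_rot: [2.925, 1.57, 2.802]
force: [0.6, 2.4, -2.6]
grip_width: 0.0271
t 8.45 pos [ 0.569  -0.0672  0.0935] F [ 0.6  2.4 -2.6] w 0.0271
tool shift mm [ 6.5 -0.7  0.6]
```

```bash
python3 -m pendant '[[0,0.7,0,0],[2,0,0,0],[2,0,0,0],[0,0,0,0]]'; python3 -m pendant '[[2,0,0,0],[0,0,0,0]]';python3 -c "
from h import *
go(.5695,-.068,.087)"
```

```text
clock: 8.95
position: [0.569, -0.0669, 0.0896]
tool_rot: [-2.476, 1.57, -2.6]
force: [-0.1, 0.1, -0.3]
grip_width: 0.0269
clock: 9.2
position: [0.5691, -0.0667, 0.0877]
tool_rot: [-2.69, 1.571, -2.813]
force: [0.4, 0.5, -0.2]
grip_width: 0.0273
t 9.2 pos [ 0.5691 -0.0667  0.0877] F [ 0.4  0.5 -0.2] w 0.0273
tool shift mm [ 0.7 -1.2  0.6]
```

```bash
python3 -m pendant '[[1,0,0,0],[1,0,0,0],[0,0,0,0]]';python3 -c "
from h import *
go(.5695,-.068,.087)"
```

```text
clock: 9.57
position: [0.5702, -0.0667, 0.0868]
tool_rot: [0.103, 1.569, -0.02]
force: [0.5, 0.2, 13.8]
grip_width: 0.0273
t 9.57 pos [ 0.5702 -0.0667  0.0868] F [ 0.5  0.2 13.8] w 0.0273
tool shift mm [-0.2 -1.3 -0.5]
```

```bash
python3 -m pendant '[[-0.7,0,0,0],[0,0,0,0],[0,0,0,0],[0,0,0,0],[0,0,0,0]]' 0.6; python3 -c "
from h import *
go(.5695,-.068,.22)";python3 -m pendant '[[-20,0,0,0],[-40,0,0,0],[-50,0,0,0],[-30,0,0,0],[0,0,0,0],[0,0,0,0]]'; python3 -c "
from h import *
yawinfo();go(.5907,.1032,.22);save('side','s5.png');save('scene','c5.png');save('wrist','w5.png')"; python3 -c "
import cv2,numpy as np
a=cv2.imread('pics/s5.png')[160:280,220:350];b=cv2.imread('pics/c5.png')[180:300,210:340]
cv2.imwrite('pics/z5.png',cv2.resize(np.hstack([a,b]),None,fx=3,fy=3,interpolation=2))"
```

```text
clock: 10.2
position: [0.5691, -0.0667, 0.0865]
tool_rot: [-2.537, 1.571, -2.66]
force: [-0.6, 0.1, -1.2]
grip_width: 0.0683
t 10.2 pos [ 0.5691 -0.0667  0.0865] F [-0.6  0.1 -1.2] w 0.0683
tool shift mm [-133.5   -1.2    0.5]
clock: 10.95
position: [0.5688, -0.0666, 0.2259]
tool_rot: [-3.081, 1.57, 3.079]
force: [-0.7, -0.5, 0.0]
grip_width: 0.0683
R cols x [-0.001  0.    -1.   ] y [ 0.123  0.992 -0.   ] z [ 0.992 -0.123 -0.001] q7 1.552
t 10.95 pos [ 0.5688 -0.0666  0.2259] F [-0.7 -0.5  0. ] w 0.0683
tool shift mm [  5.9 171.2   0.8]
```

View pics/z5.png

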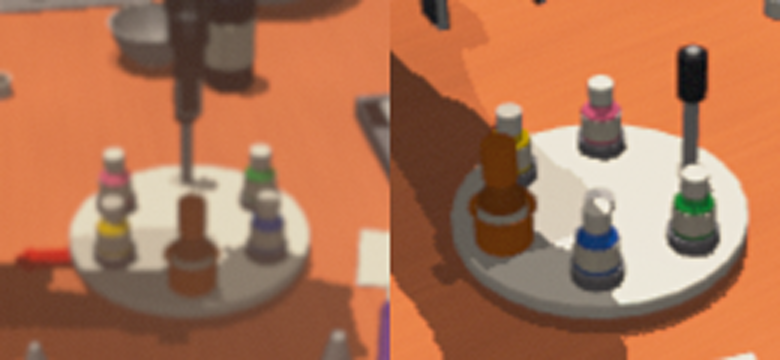

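View pics/w5.png

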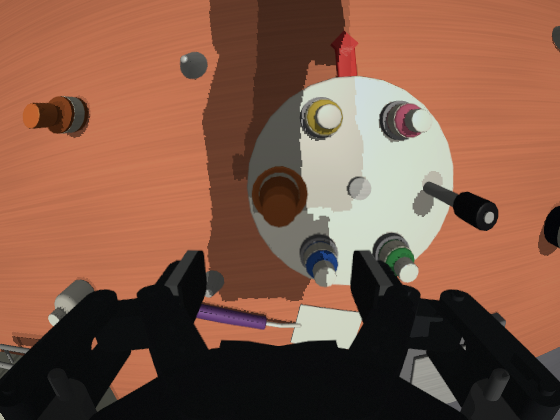

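The slim bottle stands home in the cup: contact came at the expected height, and all three views show it upright. The handle top is at wrist (488,217). Next, the handle position and the pointer direction.

```bash
python3 - <<'E'
from h import *
f=load('w5.png'); im=f['img']
print('handle',onz(f,487.5,216.5,.15,True),'capslim',onz(f,279.5,207,.123,True))
for z in (.005,.01,.015): print('tip',onz(f,344.5,31.5,z,True), 'mid',onz(f,347.5,70,z,True))
cv2.imwrite('pics/z5w.png',cv2.resize(im[20:280,230:510,::-1],None,fx=2.3,fy=2.3,interpolation=2))
m=((im.min(2)>60)&(im.max(2).astype(int)-im.min(2)<45)).astype(np.uint8)
E
```

```text
handle [0.58894601 0.10116216 0.15      ] capslim [ 0.56763944 -0.06650916  0.123     ]
tip [0.40555093 0.02705823 0.005     ] mid [0.45120874 0.02431639 0.005     ]
tip [0.40690755 0.02586388 0.01      ] mid [0.45193527 0.02315987 0.01      ]
tip [0.40826417 0.02466953 0.015     ] mid [0.45266181 0.02200336 0.015     ]
```

View pics/z5w.png

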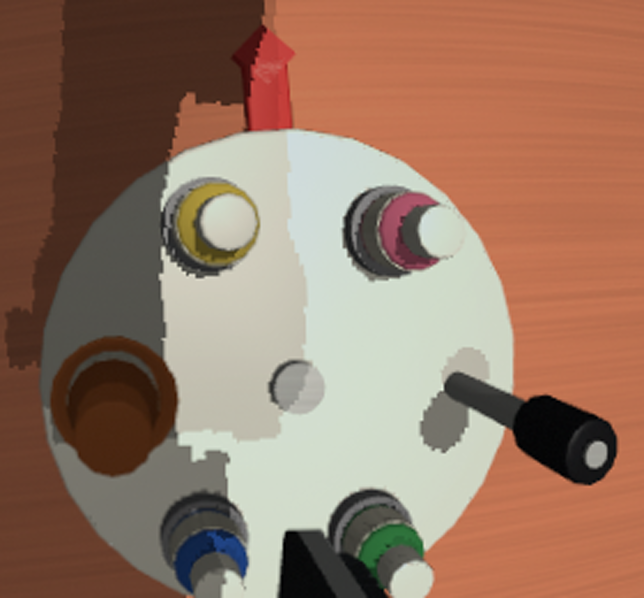

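```bash
python3 -m pendant '[[0,30,0,0],[0,50,0,0],[0,50,0,0],[0,30,0,0],[0,10,0,0],[0,0,0,0],[0,0,0,0]]' 1; python3 -c "
from h import *
save('wrist','w6.png');go(.590,.1025,.110)"
```

```text
clock: 11.98
position: [0.59, 0.1005, 0.2264]
tool_rot: [-1.763, 1.57, -1.888]
force: [-0.1, -0.5, 1.3]
grip_width: 0.0857
t 12.03 pos [0.59   0.1005 0.2265] F [-0.1 -0.1  0.3] w 0.0852
tool shift mm [116.5   2.   -0.3]
```

View pics/w6.png

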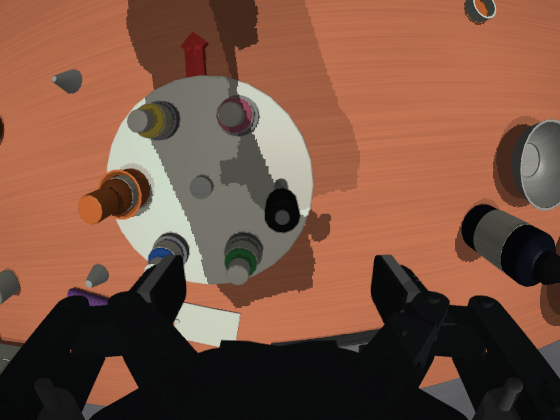

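```bash
python3 - <<'E'
from h import *
f=load('w6.png'); print(onz(f,282.5,216.5,.15,True), onz(f,193.5,33,.01,True), onz(f,195.5,70,.01,True), onz(f,202,185,.033,True))
E
python3 -m pendant '[[25,1.5,0,0],[40,0,0,0],[35,0,0,0],[16,0,0,0],[0,0,0,0],[0,0,0,0]]' ; python3 -c "
from h import *
go(.590,.1025,.110)"
```

```text
[0.58938031 0.10251306 0.15      ] [0.40776543 0.02668316 0.01      ] [0.45189126 0.02421571 0.01      ] [0.57866374 0.01862443 0.033     ]
clock: 12.78
position: [0.5909, 0.1034, 0.1118]
tool_rot: [0.317, 1.569, 0.194]
force: [0.5, -0.7, 1.0]
grip_width: 0.0851
t 12.78 pos [0.5909 0.1034 0.1118] F [ 0.5 -0.7  1. ] w 0.0851
tool shift mm [ 1.8 -1.  -0.8]
```

```bash
python3 -m pendant '[[1,0,0,0],[0,0,0,0],[0,0,0,0],[0,0,0,0],[0,0,0,0],[0,0,0,0]]' -1 50; python3 - <<'E'
from h import *
o,R=st(); p=o['position']; print(p,o['grip_width'],o['force'])
A=np.array([.5797,.0178]); v=p[:2]-A; r=np.hypot(*v); a0=np.degrees(np.arctan2(v[1],v[0])); print(r,a0)
af=-2.3; n=9; prev=p[:2]
for k in range(1,n+1):
    a=np.radians(a0+(af-a0)*k/n); q=A+.085*np.array([np.cos(a),np.sin(a)]); d=R.T@np.r_[q-prev,0]*1000; print(k,q.round(4),d.round(1)); prev=q
E
```

```text
clock: 13.52
position: [0.5906, 0.1031, 0.11]
tool_rot: [-0.292, 1.57, -0.416]
force: [-1.3, -2.8, 6.0]
grip_width: 0.0252
[0.59056421 0.10305125 0.10995179] 0.025185665740940107 [-1.25028893 -2.84038682  5.97091124]
0.08594071126941831 82.73751554377289
1 [0.6041 0.0992] [ 0.  -2.1 13.9]
2 [0.6172 0.0941] [ 0.  -3.5 13.6]
3 [0.6292 0.0869] [ 0.  -5.6 12.8]
4 [0.6399 0.0778] [ 0.  -7.7 11.7]
5 [0.6489 0.0672] [ 0.  -9.5 10.3]
6 [0.6561 0.0551] [  0.  -11.1   8.6]
7 [0.6612 0.0421] [  0.  -12.3   6.7]
8 [0.664  0.0284] [  0.  -13.2   4.5]
9 [0.6646 0.0144] [  0.  -13.8   2.3]
```

```bash
python3 -m pendant '[[0,-0.9,7,0],[0,-1.2,7,0],[0,-1.6,6.8,0],[0,-1.9,6.8,0],[0,-2.6,6.5,0],[0,-3,6.3,0],[0,-3.6,6,0],[0,-4.1,5.7,0],[0,0,0,0]]'; python3 -c "
from h import *
o,_=st();p=o['position'][:2]-[.5797,.0178];print(np.hypot(*p),np.degrees(np.arctan2(p[1],p[0])),o['force'],o['grip_width'])"
```

```text
clock: 14.65
position: [0.6411, 0.0784, 0.11]
tool_rot: [0.387, 1.568, 0.263]
force: [3.8, 2.4, 5.0]
grip_width: 0.0248
0.08625897791737008 44.66240842970726 [3.76804186 2.35848503 4.96265493] 0.024818038843625493
```

```bash
python3 -m pendant '[[0,-4.6,5.3,0],[0,-5,5,0],[0,-5.4,4.5,0],[0,-5.8,4,0],[0,-6,3.5,0],[0,-6.3,3.1,0],[0,-6.5,2.5,0],[0,-6.7,2,0],[0,-6.9,1.4,0],[0,-6,0.9,0],[0,0,0,0],[0,0,0,0]]'; python3 -c "
from h import *
o,_=st();p=o['position'][:2]-[.5797,.0178];print(np.hypot(*p),np.degrees(np.arctan2(p[1],p[0])),o['force'],o['grip_width'])
save('side','s7.png');save('scene','c7.png');save('wrist','w7.png')"; python3 -c "
import cv2,numpy as np
a=cv2.imread('pics/s7.png')[160:280,210:350];b=cv2.imread('pics/c7.png')[180:300,210:340]
cv2.imwrite('pics/z7.png',cv2.resize(np.hstack([a,b]),None,fx=2.9,fy=2.9,interpolation=2))"
```

```text
clock: 16.15
position: [0.6656, 0.015, 0.11]
tool_rot: [-0.046, 1.568, -0.17]
force: [6.9, -0.8, 3.3]
grip_width: 0.0246
0.08597037832065643 -1.8979676778414853 [ 6.94767981 -0.76299056  3.33868841] 0.02462298153605233
```

View pics/z7.png

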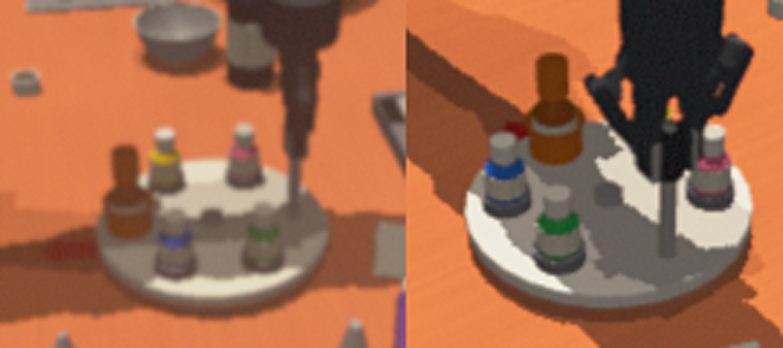

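View pics/w7.png

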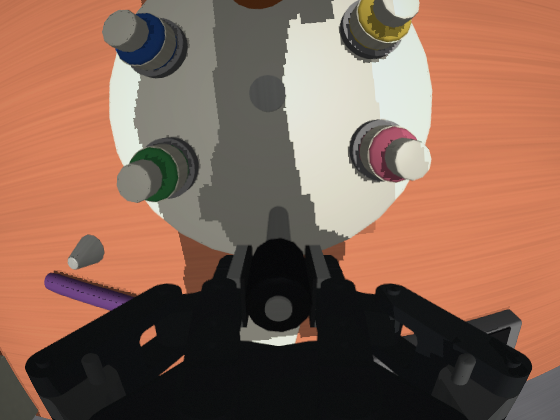

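```bash
python3 - <<'E'
from h import *
z=lambda x,y,k,ox,oy:((x+.5)/k-.5+ox,(y+.5)/k-.5+oy)
s=load('scene0.png'); d=load('side0.png'); d7=load('s7.png'); c7=load('c7.png')
im=d['img'].astype(int); m=(im[:,:,0]>150)&(im[:,:,1]<60)&(im[:,:,2]<60); ys,xs=np.nonzero(m); k=(xs<262)&(xs>215)&(ys>230)&(ys<260); xs,ys=xs[k],ys[k]
P=np.array([onz(d,u,v,.012)[:2] for u,v in zip(xs,ys)]); print(len(P),P.mean(0),P.min(0)); q=np.polyfit(P[:,0],P[:,1],1); print('line slope',q,'y at axis',np.polyval(q,.58))
for n,f,p in (('side',d7,z(124,151,2.9,210,160)),('scene',c7,z(553-406,61,2.9,210,180))): print(n,onz(f,*p,.123))
E
```

```text
50 [0.43274464 0.01343265] [0.40941272 0.00503756]
line slope [-0.07259348  0.04484709] y at axis 0.0027428752906170292
side [0.4933924  0.01759125 0.123     ]
scene [0.49708845 0.02168294 0.123     ]
```

```bash
python3 -m pendant '[[0,-0.5,0,0],[0,0,0,0],[0,0,0,0],[0,0,0,0]]'
```

```text
clock: 16.8
position: [0.6656, 0.0147, 0.11]
tool_rot: [0.034, 1.568, -0.089]
force: [6.3, -0.3, 3.3]
grip_width: 0.0249
```

View pics/c7.png

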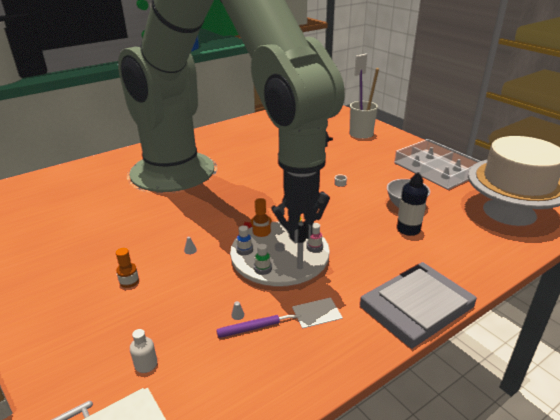

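The scene picture shows the stout bottle upright and unmoved at (126,270), and the bystanders in their places. The slim bottle is in the cup at (261,218), directly in front of the red pointer, and the gripper is on the handle.

```bash
python3 -c "
from h import *
print(job_done())"
```

```text
the job is handed in; nothing more can be done
None
```

The job is handed in at about 17 s of the 61 s allowed; no verdict was reported. I lowered the slim bottle into the orange cup until it touched the floor, at the expected height and with about 14 N. Then I let go, turned the carousel about 85° by its handle, and finished still gripping the handle.

**What the last checks showed:**
- **Slim bottle at the pointer:** it stands upright in the cup, with its cap at about (0.495, 0.020). The front point came out at (0.495, 0.021), so the cup is roughly 1–2 mm off against a 10 mm limit.
- **Handle:** it is held at a set grip of 50 N, with the finger opening reading about 25 mm on the 26 mm grip. The outside force on the wrist is only 6–7 N.
- **Everything else:** the stout bottle and the bystanders showed no visible change in the last scene picture; I did not measure them again.

**What disagreed:**
- The side camera's y readings sat about 3–4 mm below the scene camera's.
- The pointer direction came out between 1.9° and 2.7°, depending on the view; I used about 2.3°.
- A line fit to the pointer's red pixels in the side view was too noisy (50 pixels), so I discarded it.

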